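# Crank the vase deck level with the shelf

### The arm

A 6-joint arm with a two-finger parallel gripper is mounted at the origin on the work surface. World frame = base frame: x ahead of the robot, y to its left, z up, the work surface at z = 0. Lengths are in m, angles in rad, forces in N, time in s.
With the tool pointing down it reaches from about 0.225 to 0.875 m from the base axis. Payload 3.4 kg.
Tool frame: the origin (TCP) lies at the very end of the fingers, on their centre line; the grasp point (between the pads) lies 19 mm behind it; z points along the fingers, y is the line along which they close (so a half turn about z gives the same grasp; the last joint's range is limited). The gripper opens to 85 mm and grips with 20 to 120 N. Pads are 22 mm wide; open, the fingers measure 114 mm over their backs; the gripper's body (76 mm by 85 mm) begins 54 mm behind the grasp point. The pads swing forward as they close: fully open they stand 13 mm farther back than shut.
Start: joints at [-1.254, 0.276, 1.505, -0, 1.361, -0.121], TCP at [0.244, -0.521, 0.208] pointing down, gripper open.
Joint ranges: [-2.89, 2.89], [-0.75, 2.08], [0.22, 2.7], [-1.18, 4.32], [0.11, 2.71], [-2.7, 2.7]. Speed limits (rad/s): [2.57, 2.57, 3.14, 3.14, 3.14, 3.14].

### API

Orientations are given as a unit quaternion [w, x, y, z].
In Python, from rig import readout, vision, manip gives the robot as it stands.
- The arm moves only by the shell command python3 -m handwheel 'ROWS' [FORCE]. ROWS is JSON, a list of rows, each a list of 3 entries, a list of its own where there are three numbers: the shift along the tool's x, y, z in mm, then the turn, a rotation vector about the tool's x, y, z in units of 6 degrees (1.0 is 6 degrees), then the closure, from -1 (fully open) to 1 (shut), so that 0 is half open. A call has 1 to 20 rows; each row shifts and turns the commanded pose from where the row before left it, along the tool's axes as they then stand; what a row does not reach is not made up. A row lasts 1/8 s, in which the tool goes at most 62.5 mm and 10.7 degrees, less where a joint would pass 70% of its speed; a pose out of reach is approached as far as the arm can. A call is refused whole if a number of a shift passes 62.5 or a number of a turn 1, either way. A call with a gripper value outside its range is refused whole. The fingers move at their own pace and stop on an object; FORCE is the grip in N (left out, the last holds). Time passes only in rows, so rows that do not move let the fingers close. It gives the time, the measured TCP pose, the force, the opening and the grip force at its end, in the units of the state.
- readout.get_state(): the state, without advancing time (a new reading comes with each control period).
- vision.get_image(name): name is "scene" or "top" or "wrist"; returns the picture (420x560x3 uint8, blue, green, red); there is no depth.
- vision.camera_params(name): a dict with "intrinsics" (3x3 intrinsics, pixels), "dist" ([k1, k2, p1, p2, k3] as OpenCV has them; the pictures are not rectified), "rvec" (rotation vector, rad) and "tvec" (3), from world to camera coordinates, as OpenCV has them; the wrist camera has in their place "hand_eye" (4x4, takes a point from camera to tool coordinates, whose origin is the TCP and whose axes are the flange's). Camera axes: x right, y down, z forward; pixel columns grow to the right and rows downward; lengths in m; the calibration is good to about 2 mm. A picture is of the moment at which its call begins: read the wrist's pose just before it. camera_params takes no time and is no camera call.
- manip.sign_off(): hands the job in; it is judged then, once.
The state is a dict: "clock": time; "qpos": joint angles; "qd": joint speeds; "effort": joint torques, N m; "position": TCP position; "ee_rot": TCP orientation; "contact_force": force on the tool from outside, world axes, zero at the start; "moment": the same for the moment, N m; "width": finger opening in m; "gripper_force": force on a finger pad.
Only numpy, scipy, OpenCV 4.12 (cv2) and the standard library are available. Lean on these libraries where they do the work, as an engineer would, in place of code of your own. Each camera call takes 0.05 s, during which the arm holds its last target. There are 200 camera calls.

### The job

Take the loose crank out of its wooden block, lower its flat tang into the lifting stand's steel bush and feel gently, turning without forcing, until it drops fully home with its flange on the bush. Then wind it clockwise (seen from above) until the deck with the vase is level with the fixed shelf beside it, within about 3 mm, and let go, leaving the crank standing in the bush. Do not touch the deck or vase, and leave the jars and the tub where they are.

Things in the scene. Friction and masses are not known exactly. Their poses are not given: they have to be found in the camera images.
- crank: Loose steel crank, about 0.3 kg, standing upright. Origin: centre of the underside of its round flange (36 mm across, 8 mm thick, z 0 to 8). x points along the arm to the knob, z up. Arm: 22 mm wide, z 8 to 20, from the axis to x 90 mm; a 28 mm wide tail reaches to x -38. Gripped by its boss.
- crank_boss (a point): Middle of the square grip boss on the crank's axis above the arm, 41 mm above the flange underside: 22 by 22 mm, z 20 to 62, flats square to the crank's x and y. Gripped across the crank's y, the fingers stay clear of the knob.
- crank_tip (a point): Lowest point of the crank, on its axis, 47 mm below the flange underside. From the flange down: round shank 19 mm across to z -26; flat tang 20 mm wide along the crank's x and 8 mm thick along its y, z -26 to -42; round nose 9 mm across, tapering to 5 mm, to z -47.
- crank_knob (a point): Middle of the crank's black winding knob: an upright cylinder 22 mm across, 40 mm tall, that spins freely on its pin, 80 mm from the crank's axis; this point is 41.5 mm above the flange underside (knob z 21 to 62).
- block: Fixed wooden parking block, 90 by 90 by 55 mm tall, origin at the centre of its underside. A plain round vertical hole 26 mm across goes through its middle; the crank starts parked in it with the flange resting on the block's top, and lifts straight out (47 mm of crank is in the hole).
- stand: Fixed lifting stand, origin on the table under its vertical spindle axis, z up. Grey gearbox 110 by 110 by 92 mm tall, on it a square steel bush 62 by 62 mm, top at 120 mm. Deck middle 250 mm along y, shelf beside it at x 105 to 225. Clockwise cranking raises the deck 40 mm a turn; it takes about 0.12 N m and stays where left; a crank pressed on it with over 7 N may drag it round. The crank must not bear on the stand with over 40 N.
- bush_rim (a point): Centre of the mouth of the bush's plain round hole (25 mm across), on the bush's top face, 120 mm above the table, on the spindle axis. Fully home, the crank's flange rests on this face.
- socket (a point): Centre of the mouth of the hidden slot in the top of the spindle, 28 mm below the bush's top: 23 by 10.6 mm, 26 mm deep, made for the tang. How it is turned is unknown and differs each time (it repeats each half turn); the tang drops in within about 7 degrees of it. Till then the nose enters but the crank stops with its flange 14 mm above the bush. The axes given for this point do not show the turn.
- deck_edge (a point): Middle of the deck's edge next to the shelf, on the deck's top face. The deck is an aluminium plate 200 by 180 by 12 mm with a foam cradle and a vase fixed on it; it starts 14 to 29 mm below the shelf and moves straight up and down.
- shelf_edge (a point): Middle of the fixed grey shelf's edge next to the deck, on the shelf's top face, 115 mm above the table; the shelf plate is 120 by 180 by 12 mm on four legs. It never moves.
- deck: The moving deck with the vase; origin at the middle of the deck's top face. The vase lies on its side, 190 mm long, its top about 130 mm above the deck. Not to be touched.
- jar_a: Loose small amber glass pigment jar, 42 mm across, 62 mm tall, black cap; bystander. Origin at the centre of its underside.
- jar_b: Loose small clear glass pigment jar, 42 mm across, 62 mm tall, black cap; bystander. Origin at the centre of its underside.
- tub: Loose white plastic tub, 72 mm across, 75 mm tall; bystander. Origin at the centre of its underside.

How it is judged:
By the outcome, as a careful person would: the job done as asked, in the order asked, and still so for the second after the job is handed in, with the robot touching nothing.
It also fails if it takes over 72 s, if anything falls off the work surface, if the arm or the gripper's body presses on something with over 40 N, if the wrist force passes 120 N, or if a joint passes its speed limit or range.

## Working session

There is one attempt and no reset: what is moved stays moved. The work goes in short steps, Python scripts to look and compute and a shell command to move; the robot and the scene stay as the last step left them, time stands still between calls to the robot, and variables do not carry over. Pictures are saved under pics/ and viewed, at most 10 in all, crops included, and the job is handed in when it is done.

```bash
mkdir -p pics; ls; python3 - <<'E'
from rig import readout, vision
import cv2, numpy as np
s=readout.get_state(); print(s)
ims=[vision.get_image(n) for n in("scene","top")]
for n,i in zip(("scene","top"),ims): cv2.imwrite(f"pics/{n}0.png",i)
for n in("scene","top","wrist"): print(n,vision.camera_params(n))
E
```

```text
pics
{'clock': 0.0, 'qpos': array([-1.25398297e+00,  2.76592955e-01,  1.50614188e+00, -1.81659913e-06,
        1.36073474e+00, -1.21016323e-01]), 'qd': array([ 7.95045549e-04, -1.94687084e-03,  1.37123055e-03,  1.11022970e-04,
        1.68495059e-03, -5.09245841e-05]), 'effort': array([-2.62593458e-03, -4.16789138e+01, -2.45811832e+01, -5.45319799e-04,
        1.10081464e-02, -7.36505683e-07]), 'position': array([ 0.24358667, -0.52020523,  0.20733746]), 'ee_rot': array([-9.33880712e-04,  9.76133218e-01,  2.17170579e-01, -9.26111660e-05]), 'contact_force': array([0.16069585, 0.3947879 , 0.36671374]), 'moment': array([ 0.06727841,  0.01399518, -0.04071316]), 'gripper_force': 0.0, 'width': 0.08561370438315428}
scene {'intrinsics': array([[434.70783096,   0.        , 278.01469974],
       [  0.        , 434.70783096, 206.17372666],
       [  0.        ,   0.        ,   1.        ]]), 'dist': array([-0.13642771,  0.        ,  0.        ,  0.        ,  0.        ]), 'rvec': array([ 2.31726057,  0.79246253, -0.27361788]), 'tvec': array([-0.45103425, -0.27234415,  1.22095042])}
top {'intrins
[... 170 characters left out ...]
rray([-0.08432064,  0.        ,  0.        ,  0.        ,  0.        ]), 'rvec': array([ 2.21020386, -2.14755859,  0.09832129]), 'tvec': array([-0.10650373,  0.61414884,  0.87213492])}
wrist {'intrinsics': array([[336.71013062,   0.        , 282.87725345],
       [  0.        , 336.71013062, 214.60967849],
       [  0.        ,   0.        ,   1.        ]]), 'dist': array([-0.00740327,  0.        ,  0.        ,  0.        ,  0.        ]), 'hand_eye': array([[ 0.00152856, -0.96151812, -0.27473727,  0.07086284],
       [ 0.99999813,  0.00114382,  0.0015606 , -0.00114895],
       [-0.00118629, -0.27473914,  0.96151807, -0.16554868],
       [ 0.        ,  0.        ,  0.        ,  1.        ]])}
```

View pics/scene0.png

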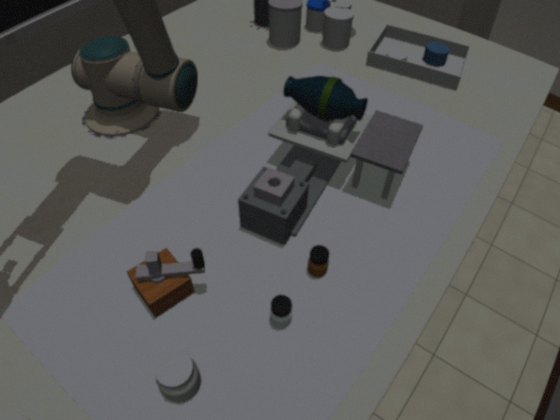

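View pics/top0.png

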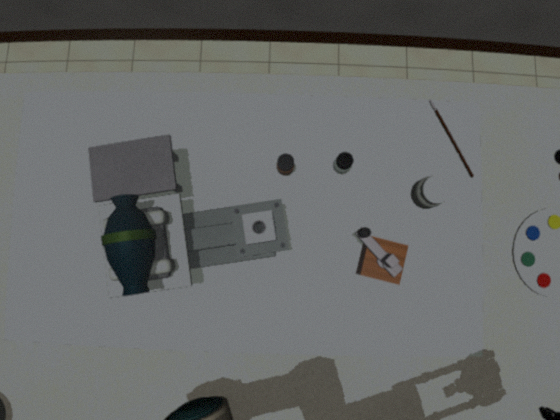

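The scene view shows the block and crank at about (160,275), the bush hole at (274,183), the deck at (310,140) and the shelf at (388,140). The top view shows the knob at (364,232), the boss near (391,262) and the bush hole at (259,227). The jars are at (286,163) and (344,161), the tub at (427,192).

```bash
cat > h.py <<'E'
import numpy as np, cv2
from rig import readout, vision
from scipy.spatial.transform import Rotation as R
def pose(s=None):
    s=s or readout.get_state(); q=s["ee_rot"]
    T=np.eye(4); T[:3,:3]=R.from_quat(np.r_[q[1:],q[0]]).as_matrix(); T[:3,3]=s["position"]; return T
def cam(name,T=None):
    p=vision.camera_params(name); K,d=p["intrinsics"],p["dist"]
    if name=="wrist": C=T@p["hand_eye"]
    else:
        C=np.eye(4); Rm=cv2.Rodrigues(p["rvec"])[0]; C[:3,:3]=Rm.T; C[:3,3]=-Rm.T@p["tvec"]
    return K,d,C
def ray(c,uv):
    K,d,C=c; x=cv2.undistortPoints(np.array([[uv]],float),K,d)[0,0]
    return C[:3,3],C[:3,:3]@np.r_[x,1]
def plane(c,uv,z):
    o,v=ray(c,uv); return o+v*(z-o[2])/v[2]
def proj(c,P):
    K,d,C=c; W=np.linalg.inv(C)
    return cv2.projectPoints(np.array([P],float),cv2.Rodrigues(W[:3,:3])[0],W[:3,3],K,d)[0][0,0]
E
python3 - <<'E'
from h import *
np.set_printoptions(precision=4,suppress=True)
t=cam("top"); s=cam("scene")
print("cams",t[2][:3,3],s[2][:3,3])
for n,uv,z in [("bush",(259,227),.12),("knob",(364,232),.117),("boss",(391,262),.117),("jarA",(286,160),.062),("jarB",(345,159),.062),("tub",(432,191),.075),("shelfcorner NR",(176,190),.115),("shelf",(90,148),.115),("shelf",(170,136),.115),("shelf",(95,200),.115)]: print(n,plane(t,uv,z))
for n,uv,z in [("bush",(274,183),.12),("knob",(197,252),.117),("boss",(153,258),.117)]: print(n,plane(s,uv,z))
i=cv2.imread("pics/top0.png")[190:310,220:430]; j=cv2.imread("pics/scene0.png")[150:310,120:330]
cv2.imwrite("pics/c0.png",np.vstack([cv2.resize(i,(760,434))[:,:],]) )
cv2.imwrite("pics/c0.png",np.vstack([cv2.resize(i,(500,286),interpolation=2),cv2.resize(j,(500,310),interpolation=2)]))
E
```

```text
cams [ 0.5394 -0.0865  0.9223] [ 0.9586 -0.53    0.7539]
bush [ 0.5839 -0.0447  0.12  ]
knob [ 0.5799 -0.2612  0.117 ]
boss [ 0.5196 -0.3181  0.117 ]
jarA [ 0.7384 -0.0969  0.062 ]
jarB [ 0.7449 -0.2289  0.062 ]
tub [ 0.6768 -0.4217  0.075 ]
shelfcorner NR [0.6563 0.1315 0.115 ]
shelf [0.7425 0.324  0.115 ]
shelf [0.7716 0.1511 0.115 ]
shelf [0.6307 0.304  0.115 ]
bush [ 0.5905 -0.0458  0.12  ]
knob [ 0.585  -0.2623  0.117 ]
boss [ 0.5327 -0.3204  0.117 ]
```

View pics/c0.png

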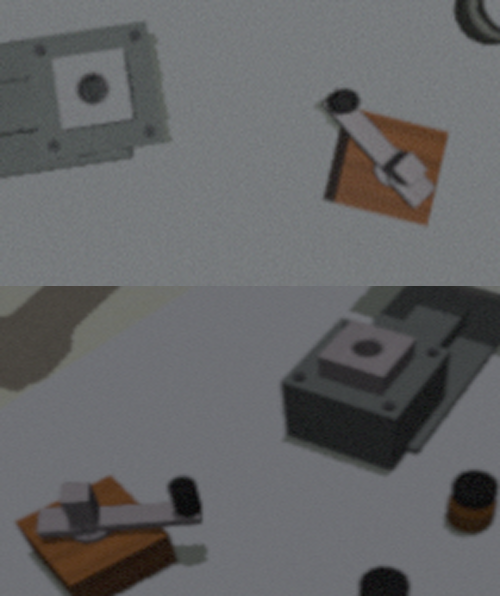

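The boss is about 78 mm from the knob, which fits, and the crank yaw is about 46°. Next I take a close look straight down the bush.

```bash
python3 -m handwheel '[[[49,-31.5,1.5],[0,0,0],-1],[[49,-31.5,2],[0,0,0],-1],[[49,-31.5,2],[0,0,0],-1],[[49,-31.5,2],[0,0,0],-1],[[49,-31.5,2],[0,0,0],-1],[[49,-31.5,2],[0,0,0],-1],[[49,-31.5,2],[0,0,0],-1],[[49,-31.5,2],[0,0,0],-1],[[49,-31.5,2],[0,0,0],-1],[[0,0,0],[0,0,0],-1],[[0,0,0],[0,0,0],-1]]'
python3 - <<'E'
from h import *
T=pose(); i=vision.get_image("wrist"); np.save("Tb.npy",T); cv2.imwrite("pics/w1.png",i)
c=cam("wrist",T); u,v=proj(c,[.587,-.045,.12]); print(T[:3,3],u,v)
u,v=int(u),int(v); a=i[max(v-60,0):v+60,u-60:u+60]
b=np.clip(a.astype(float)*3,0,255).astype(np.uint8)
cv2.imwrite("pics/w1c.png",np.hstack([cv2.resize(a,(390,390)),cv2.resize(b,(390,390))]))
E
```

```text
clock: 1.48
position: [0.5224, -0.0772, 0.1902]
ee_rot: [0.0, 0.976, 0.218, -0.001]
contact_force: [0.1, 0.5, -0.9]
width: 0.0853
gripper_force: 0.0
[ 0.52240656 -0.07715619  0.19021396] 281.71126010668513 116.31646732155144
```

View pics/w1c.png

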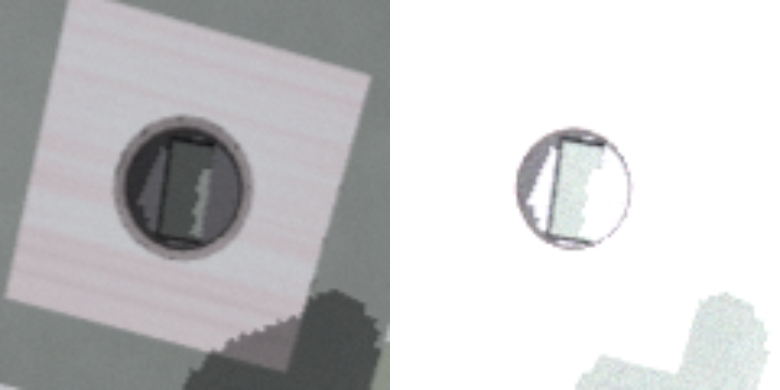

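The wrist picture shows the bush hole centred at crop (183,188) and, inside it, the slot. Its long edge runs from crop (170,140) to (160,240). I can take the slot angle directly from these.

```bash
python3 - <<'E'
from h import *
T=np.load("Tb.npy"); c=cam("wrist",T); i=cv2.imread("pics/w1.png")
f=lambda x,y:(221+x/3.25-.35,56+y/3.25-.35)
# bush hole via bright bush mask
g=cv2.cvtColor(i,cv2.COLOR_BGR2GRAY)[56:176,221:341]; m=((g<120)&(np.hypot(*(np.mgrid[:120,:120]-np.array([58,56])[:,None,None]))<28)).astype(np.uint8)
m=max(cv2.findContours(m,cv2.RETR_EXTERNAL,cv2.CHAIN_APPROX_NONE)[0],key=cv2.contourArea); e=cv2.fitEllipse(m); print("ellipse",e)
P=plane(c,f(183,188),.12); print("bush",P, plane(c,(221+e[0][0],56+e[0][1]),.12))
print("diam",np.linalg.norm(plane(c,f(115,188),.12)-plane(c,f(252,188),.12)))
for a,b in [((170,140),(160,240)),((215,143),(205,243))]:
    d=plane(c,f(*b),.092)-plane(c,f(*a),.092); print("slot",np.linalg.norm(d),np.degrees(np.arctan2(d[1],d[0])))
print("slotcentre",plane(c,f(188,190),.092))
for n,q in dict(TL=(70,-2),TR=(371,75),BL=(6,296),BR=(290,372)).items(): print(n,plane(c,f(*q),.12))
a=g-0; print("toolx yaw",np.degrees(np.arctan2(T[1,0],T[0,0])))
E
```

```text
ellipse ((55.627281188964844, 57.073089599609375), (37.2767219543457, 39.04585647583008), 149.841064453125)
bush [ 0.5872866  -0.04134225  0.12      ] [ 0.58743885 -0.04102704  0.12      ]
diam 0.02827484938217937
slot 0.022310956099355534 -161.24540243320848
slot 0.022316983458857156 -160.60814671833293
slotcentre [ 0.58749189 -0.04202987  0.092     ]
TL [ 0.61041946 -0.00596316  0.12      ]
TR [ 0.62316584 -0.06633355  0.12      ]
BL [ 0.55142594 -0.01666895  0.12      ]
BR [ 0.56260406 -0.07830838  0.12      ]
toolx yaw 25.14098567783976
```

```bash
python3 -m handwheel '[[[-19.5,44.3,-8],[0,0,0],-1],[[-19.5,44.3,-8],[0,0,0],-1],[[-19.5,44.3,-8],[0,0,0],-1],[[-19.5,44.3,-8],[0,0,0],-1],[[-19.5,44.3,-8],[0,0,0],-1],[[0,0,0],[0,0,-0.9],-1],[[0,0,0],[0,0,-0.9],-1],[[0,0,0],[0,0,-0.9],-1],[[0,0,0],[0,0,-0.9],-1],[[0,0,0],[0,0,0],-1],[[0,0,0],[0,0,0],-1]]'
python3 - <<'E'
from h import *
T=pose(); i=vision.get_image("wrist"); np.save("Tc.npy",T); cv2.imwrite("pics/w2.png",i)
E
```

```text
clock: 2.9
position: [0.5278, -0.3199, 0.2308]
ee_rot: [0.0, 0.919, 0.395, -0.0]
contact_force: [0.3, -0.2, 0.7]
width: 0.0857
gripper_force: 0.0
```

View pics/w2.png

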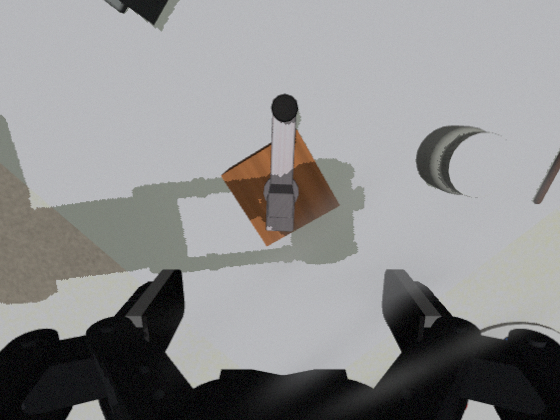

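The wrist view shows the knob top at (285,106), the boss front edge at about (282,194) with its top face just below, and the block corners at (222,175), (338,205) and (267,245).

```bash
python3 - <<'E'
from h import *
np.set_printoptions(precision=4,suppress=True)
T=np.load("Tc.npy"); c=cam("wrist",T); i=cv2.imread("pics/w2.png")
g=cv2.cvtColor(i,cv2.COLOR_BGR2GRAY)
m=(g[85:130,265:305]<50).astype(np.uint8); k=max(cv2.findContours(m,0,1)[0],key=cv2.contourArea); (x,y),r=cv2.minEnclosingCircle(k); print("knob blob",x+265,y+85,r)
Ti=np.linalg.inv(T)
def tl(uv,z): return (Ti@np.r_[plane(c,uv,z),1])[:3]*1000
print("tool yaw",np.degrees(np.arctan2(T[1,0],T[0,0])))
print("knob tool mm",tl((285,106),.117),"world",plane(c,(285,106),.117))
print("boss front edge",tl((282,194),.117), "L/R", tl((270,200),.117),tl((294,200),.117))
for uv in [(222,175),(290,130),(338,205),(267,245)]: print("blk",plane(c,uv,.055))
a=i[85:240,220:350]; cv2.imwrite("pics/w2c.png",cv2.resize(a,(500,596),interpolation=2))
E
```

```text
knob blob 284.2260265350342 107.93287658691406 13.45955753326416
tool yaw 46.512784087659846
knob tool mm [ 80.5637   1.343  113.7539] world [ 0.5842 -0.2624  0.117 ]
boss front edge [  9.4356  -0.9704 113.7689] L/R [  4.1964 -11.1934 113.7699] [  4.2185   9.2623 113.7702]
blk [ 0.4933 -0.2659  0.055 ]
blk [ 0.5741 -0.281   0.055 ]
blk [ 0.5586 -0.3712  0.055 ]
blk [ 0.4735 -0.3521  0.055 ]
```

View pics/w2c.png

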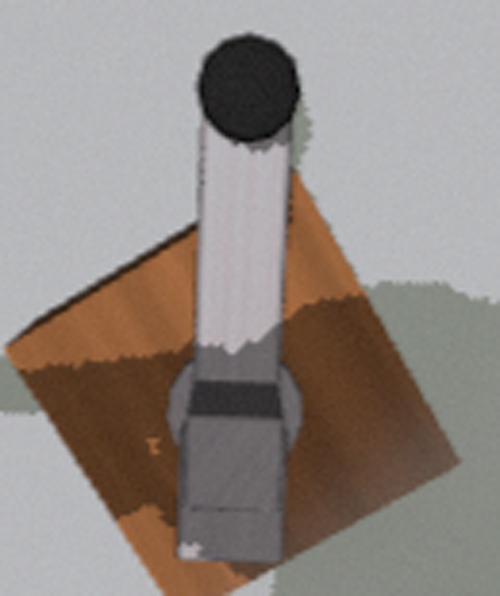

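The boss top centre is at (281,205), which is tool offset (-1,-1.7) mm, and the crank is turned +2° relative to the tool. Next I descend and grip.

```bash
python3 -m handwheel '[[[-1,-1.7,30],[0,0,0.33],-1],[[0,0,45],[0,0,0],-1],[[0,0,45],[0,0,0],-1],[[0,0,20],[0,0,0],-1],[[0,0,11.5],[0,0,0],-1],[[0,0,0],[0,0,0],-1],[[0,0,0],[0,0,0],1],[[0,0,0],[0,0,0],1],[[0,0,0],[0,0,0],1],[[0,0,0],[0,0,0],1],[[0,0,0],[0,0,0],1],[[0,0,0],[0,0,0],1],[[0,0,0],[0,0,0],1],[[0,0,0],[0,0,0],1]]' 60
```

```text
clock: 4.7
position: [0.5268, -0.3187, 0.0799]
ee_rot: [0.0, 0.925, 0.38, 0.0]
contact_force: [-1.3, 0.6, 4.9]
width: 0.0204
gripper_force: 59.4
```

Gripped, 20.4 mm wide at 59 N. Lifting straight up.

```bash
python3 -m handwheel '[[[0,0,-10],[0,0,0],1],[[0,0,-25],[0,0,0],1],[[0,0,-40],[0,0,0],1],[[0,0,-50],[0,0,0],1],[[0,0,-15],[0,0,0],1],[[0,0,0],[0,0,0],1],[[0,0,0],[0,0,0],1]]'
python3 - <<'E'
from h import *
s=readout.get_state();T=pose(s); i=vision.get_image("wrist"); np.save("Td.npy",T); cv2.imwrite("pics/w3.png",i)
yaw=np.arctan2(T[1,0],T[0,0]); print(T[:3,3],np.degrees(yaw),np.degrees(s["qpos"]))
d=np.array([.587,-.0415,0])-T[:3,3]; print("tool mm to bush",T[:3,:3].T@d*1000)
E
```

```text
clock: 5.58
position: [0.5255, -0.3177, 0.2166]
ee_rot: [-0.002, 0.925, 0.38, -0.001]
contact_force: [-0.5, -0.3, -2.8]
width: 0.0203
gripper_force: 59.2
[ 0.52547759 -0.31767911  0.21657177] 44.70252140690851 [-3.76428333e+01  1.91078915e+01  8.01894325e+01 -3.01323804e-03
  8.09734823e+01  7.65521637e+00]
tool mm to bush [ 238.14719491 -152.00904572  217.12301582]
```

View pics/w3.png

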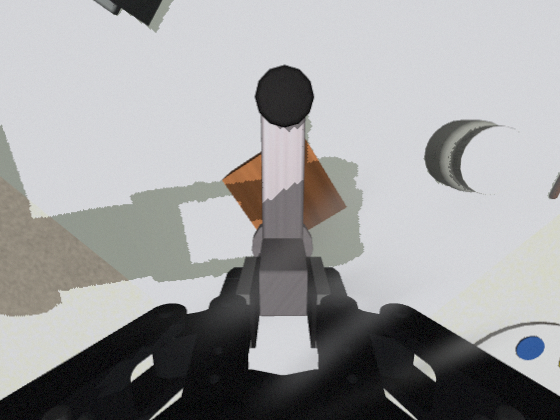

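The crank hangs upright in the gripper, knob top at (285,96), boss top front edge at about (284,258). I measure where the crank axis sits in the tool.

```bash
python3 - <<'E'
from h import *
np.set_printoptions(precision=2,suppress=True)
c=cam("wrist",np.eye(4)); i=cv2.imread("pics/w3.png"); g=cv2.cvtColor(i,6)
m=(g[55:130,250:320]<60).astype(np.uint8); k=max(cv2.findContours(m,0,1)[0],key=cv2.contourArea); (x,y),r=cv2.minEnclosingCircle(k); x+=250;y+=55; print(x,y,r)
for z in(-.035,-.037): print("knob",plane(c,(x,y),z)*1000,"edge",plane(c,(x+r,y),z)*1000,"boss front",plane(c,(284,258),z)*1000,"boss back",plane(c,(284,315),z)*1000, plane(c,(259,285),z)*1000,plane(c,(310,285),z)*1000)
print(g[225:325,284])
E
```

```text
284.2604446411133 96.06267547607422 30.23906135559082
knob [ 79.05  -0.13 -35.  ] edge [ 79.07  10.96 -35.  ] boss front [ 14.93  -0.07 -35.  ] boss back [-12.24  -0.01 -35.  ] [  2.41 -10.77 -35.  ] [  2.42  11.12 -35.  ]
knob [ 78.93  -0.15 -37.  ] edge [ 78.95  10.77 -37.  ] boss front [ 15.8   -0.09 -37.  ] boss back [-10.96  -0.02 -37.  ] [  3.46 -10.62 -37.  ] [  3.48  10.93 -37.  ]
[117 117 117 118 116 116 119 118 118 117 114 118 117  88  76  76  78  74
  77  79  76  80  82  82  79  80  82  84  85  82  82  82  84  85  81  83
  81  83  82  81  80  83  82  82  80  85 101 111 115 119 120 117 117 117
 116 118 120 121 117 120 118 118 115 119 119 119 116 116 117 117 118 119
 116 115 114 115 114 116 116 118 120 120 118 117 116 118 117 114 116 112
 105 205 211 210 209 209 211 210 213 212]
```

```bash
python3 -m handwheel '[[[47.8,-30.4,0],[0,0,0],1],[[47.8,-30.4,0],[0,0,0],1],[[47.8,-30.4,0],[0,0,0],1],[[47.8,-30.4,0],[0,0,0],1],[[47.8,-30.4,0],[0,0,0],1],[[0,0,0],[0,0,-1],1],[[0,0,0],[0,0,-1],1],[[0,0,0],[0,0,-1],1],[[0,0,0],[0,0,-1],1],[[0,0,0],[0,0,-1],1],[[0,0,0],[0,0,-1],1],[[0,0,0],[0,0,-1],1],[[0,0,0],[0,0,-1],1],[[0,0,0],[0,0,-1],1],[[0,0,0],[0,0,-1],1],[[0,0,0],[0,0,-1],1],[[0,0,0],[0,0,-1],1],[[0,0,0],[0,0,-1],1]]'
python3 -m handwheel '[[[0,0,0],[0,0,-1],1],[[0,0,0],[0,0,-1],1],[[0,0,0],[0,0,-1],1],[[0,0,0],[0,0,-1],1],[[0,0,0],[0,0,-1],1],[[0,0,0],[0,0,-1],1],[[0,0,0],[0,0,-1],1],[[0,0,0],[0,0,-1],1],[[0,0,0],[0,0,-1],1],[[0,0,0],[0,0,-1],1],[[0,0,0],[0,0,-1],1],[[0,0,0],[0,0,-1],1],[[0,0,0],[0,0,-0.75],1],[[0,0,0],[0,0,0],1],[[0,0,0],[0,0,0],1],[[0,0,0],[0,0,0],1]]'
cat > w.py <<'E'
from h import *
np.set_printoptions(precision=2,suppress=True)
s=readout.get_state();T=pose(s); print("yaw",np.degrees(np.arctan2(T[1,0],T[0,0]))%360,"q6",np.degrees(s["qpos"][5]),"F",s["contact_force"],"M",s["moment"],"clock",s["clock"])
axis=(T@[-.001,0,0,1])[:3]; print("axis",axis*1000,"tilt",T[:3,2])
print("tool mm axis->bush",T[:3,:3].T@(np.array([.587,-.0415,.12+.0249])-axis)*1000)
E
python3 w.py
```

```text
clock: 7.88
position: [0.5886, -0.0422, 0.2171]
ee_rot: [-0.002, 0.478, 0.878, -0.001]
contact_force: [0.6, -0.3, -2.9]
width: 0.0206
gripper_force: 59.5
clock: 9.88
position: [0.5895, -0.0424, 0.2188]
ee_rot: [-0.0, -0.167, 0.986, 0.0]
contact_force: [0.1, -0.3, -3.1]
width: 0.0203
gripper_force: 59.4
yaw 199.16914389394162 q6 -120.02425100505177 F [ 0.1  -0.33 -3.07] M [ 0.05 -0.08  0.01] clock 9.875
axis [590.41 -42.08 218.77] tilt [-0.  0. -1.]
tool mm axis->bush [ 2.99  1.65 73.88]
```

```bash
python3 -m handwheel '[[[3,1.6,0],[0,0,0],1],[[0,0,10],[0,0,0],1],[[0,0,16],[0,0,0],1],[[0,0,15],[0,0,0],1],[[0,0,12],[0,0,0],1],[[0,0,0],[0,0,0],1],[[0,0,0],[0,0,0],1]]'; python3 w.py
```

```text
clock: 10.75
position: [0.5862, -0.0421, 0.1663]
ee_rot: [-0.0, -0.167, 0.986, -0.0]
contact_force: [-0.8, 0.3, -3.1]
width: 0.0202
gripper_force: 59.4
yaw 199.21057967070251 q6 -120.07232362163357 F [-0.8   0.34 -3.14] M [-0.06  0.24  0.02] clock 10.75
axis [587.14 -41.73 166.28] tilt [-0. -0. -1.]
tool mm axis->bush [ 0.05  0.27 21.38]
```

No contact and the axes are aligned. Now to feel downward in small steps past the 14 mm stop.

```bash
python3 -m handwheel '[[[0,0,2.5],[0,0,0],1],[[0,0,2.5],[0,0,0],1],[[0,0,2],[0,0,0],1],[[0,0,1],[0,0,0],1],[[0,0,0.7],[0,0,0],1],[[0,0,0],[0,0,0],1]]'; python3 w.py
```

```text
clock: 11.5
position: [0.5864, -0.042, 0.1582]
ee_rot: [0.0, -0.167, 0.986, -0.0]
contact_force: [-2.3, -0.5, 2.9]
width: 0.0202
gripper_force: 60.2
yaw 199.20654963530532 q6 -120.07083913958913 F [-2.34 -0.52  2.93] M [-0.05  0.5  -0.01] clock 11.5
axis [587.38 -41.67 158.23] tilt [ 0. -0. -1.]
tool mm axis->bush [ 0.32  0.29 13.33]
```

It stops at the 14 mm level with about 6 N. I ease off a little and feel with small turns.

```bash
python3 -m handwheel '[[[0,0,-0.2],[0,0,0.5],1],[[0,0,0],[0,0,0.5],1],[[0,0,0],[0,0,0],1]]'; python3 w.py;  python3 -m handwheel '[[[0,0,0],[0,0,-0.5],1],[[0,0,0],[0,0,-0.5],1],[[0,0,0],[0,0,-0.5],1],[[0,0,0],[0,0,-0.5],1],[[0,0,0],[0,0,0],1]]'; python3 w.py
```

```text
clock: 11.88
position: [0.5859, -0.0417, 0.157]
ee_rot: [-0.001, -0.115, 0.993, 0.0]
contact_force: [-1.0, 0.3, -2.5]
width: 0.0205
gripper_force: 59.5
yaw 193.2359413840892 q6 -114.10357619736602 F [-1.04  0.28 -2.5 ] M [ 0.    0.35 -0.01] clock 11.875
axis [586.84 -41.5  157.03] tilt [-0.  0. -1.]
tool mm axis->bush [-0.17 -0.04 12.13]
clock: 12.5
position: [0.5859, -0.042, 0.1571]
ee_rot: [-0.001, -0.218, 0.976, -0.0]
contact_force: [-1.7, -1.1, -3.5]
width: 0.0202
gripper_force: 59.4
yaw 205.20858454418763 q6 -126.0722598775475 F [-1.65 -1.13 -3.5 ] M [-0.26  0.38  0.05] clock 12.5
axis [586.82 -41.62 157.15] tilt [-0. -0. -1.]
tool mm axis->bush [-0.23  0.03 12.25]
```

It dropped in at 193° with no force. I centre the angle and lower it home.

```bash
python3 -m handwheel '[[[0,0,0],[0,0,0.7],1],[[0,0,2],[0,0,0],1],[[0,0,2.5],[0,0,0],1],[[0,0,2.5],[0,0,0],1],[[0,0,2.5],[0,0,0],1],[[0,0,1.5],[0,0,0],1],[[0,0,0],[0,0,0],1]]'; python3 w.py
```

```text
clock: 13.38
position: [0.586, -0.0419, 0.1464]
ee_rot: [-0.0, -0.182, 0.983, 0.0]
contact_force: [-2.0, -0.9, -2.7]
width: 0.0203
gripper_force: 59.4
yaw 201.00510334612784 q6 -121.87180287597718 F [-2.05 -0.89 -2.73] M [-0.17  0.53 -0.01] clock 13.375
axis [586.97 -41.57 146.38] tilt [-0. -0. -1.]
tool mm axis->bush [-0.05  0.06  1.48]
```

```bash
python3 -m handwheel '[[[0,0,1],[0,0,0],1],[[0,0,0.7],[0,0,0],1],[[0,0,0.3],[0,0,0],1],[[0,0,0],[0,0,0],1]]'; python3 w.py
python3 - <<'E'
from h import *
i=vision.get_image("scene"); j=vision.get_image("top"); cv2.imwrite("pics/s4.png",i); cv2.imwrite("pics/t4.png",j)
a=cv2.resize(i[60:250,230:430],(560,532),interpolation=2); cv2.imwrite("pics/s4c.png",a)
c=cam("scene")
# shelf edge spot: stand-based guess
for P in [(.65,.137,.115),(.632,.304,.115)]: print(proj(c,P))
E
```

```text
clock: 13.88
position: [0.5862, -0.042, 0.1451]
ee_rot: [0.0, -0.182, 0.983, -0.0]
contact_force: [-3.2, -1.0, 2.9]
width: 0.02
gripper_force: 60.0
yaw 201.00694559608405 q6 -121.87241758638739 F [-3.22 -0.98  2.86] M [-0.2   0.91  0.  ] clock 13.875
axis [587.14 -41.62 145.1 ] tilt [ 0. -0. -1.]
tool mm axis->bush [0.09 0.16 0.2 ]
[346.04028712 149.78572181]
[375.03373965 111.21208539]
```

View pics/s4c.png

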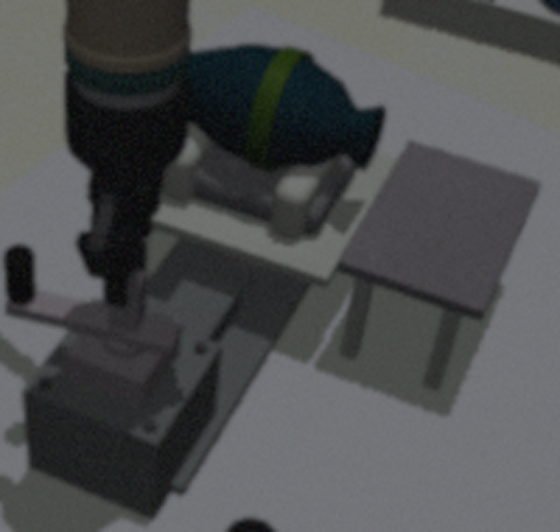

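The flange is on the bush, with z within 0.2 mm. In this view the deck's near corner is at about crop (322,282) and the shelf's at (343,263), so the deck is lower. I wind about 100° first, holding the axis fixed with 0.1 mm of tool y per row.

```bash
cat > d.py <<'E'
from h import *
import sys
s=cam("scene"); i=vision.get_image("scene")
cv2.imwrite("pics/"+sys.argv[1]+".png",i); g=cv2.GaussianBlur(cv2.cvtColor(i,6),(3,3),0).astype(float)
th=np.radians(11); ex=np.array([np.cos(th),np.sin(th),0]); ey=np.array([-np.sin(th),np.cos(th),0]); o=np.array([.587,-.0415,0])
P=lambda x,y,z:o+x*ex+y*ey+np.array([0,0,z])
for n,xs in(("deck",(.03,.045,.06,.075,.09)),("shelf",(.12,.14,.16,.18,.2,.215))):
    for x in xs:
        zs=np.arange(.065,.141,.003); u=[proj(s,P(x,.16,z)) for z in zs]   # virtual vertical line in the front-edge plane
        v=cv2.remap(g.astype(np.float32),np.array(u,np.float32)[:,0:1],np.array(u,np.float32)[:,1:2],1).ravel()
        print(n,x,v.astype(int))
print((zs*1000).astype(int))
E
python3 d.py d0
python3 -m handwheel '[[[0,0.1,-0.2],[0,0,1],1],[[0,0.1,0],[0,0,1],1],[[0,0.1,0],[0,0,1],1],[[0,0.1,0],[0,0,1],1],[[0,0.1,0],[0,0,1],1],[[0,0.1,0],[0,0,1],1],[[0,0.1,0],[0,0,1],1],[[0,0.1,0],[0,0,1],1],[[0,0.1,0],[0,0,1],1],[[0,0.1,0],[0,0,1],1],[[0,0.1,0],[0,0,1],1],[[0,0.1,0],[0,0,1],1],[[0,0.1,0],[0,0,1],1],[[0,0.1,0],[0,0,1],1],[[0,0.1,0],[0,0,1],1],[[0,0.1,0],[0,0,1],1],[[0,0.1,0],[0,0,1],1],[[0,0,0],[0,0,0],1],[[0,0,0],[0,0,0],1]]'; python3 w.py; python3 d.py d1
```

```text
deck 0.03 [ 40  40  40  42  43  46  49  56  70  88 104 110 112 113 113 113 113 110
  98  82  67  55  40  33  33  36]
deck 0.045 [ 41  41  41  41  41  45  50  56  68  87 102 109 111 112 113 111 106 100
  93  82  69  55  42  35  35  38]
deck 0.06 [ 40  40  39  39  40  43  48  56  69  88 103 109 111 111 108  99  83  68
  58  52  51  51  53  53  53  53]
deck 0.075 [ 39  39  39  39  41  44  47  54  69  89 103 109 110 110 111 112 111 106
  96  81  66  54  47  45  46  46]
deck 0.09 [ 75  74  72  70  64  57  53  56  69  88 102 108 109 110 111 111 110 110
 110 110 108 104  96  87  79  71]
shelf 0.12 [96 97 98 95 92 88 85 81 78 75 73 71 63 51 41 43 54 66 72 71 71 72 74 73
 73 73]
shelf 0.14 [65 66 65 65 64 65 65 65 65 66 66 62 54 44 38 43 55 65 70 71 72 72 73 73
 73 73]
shelf 0.16 [76 76 76 76 76 76 76 76 76 76 75 73 64 51 41 44 55 65 70 71 70 70 70 70
 70 70]
shelf 0.18 [76 76 76 76 76 76 76 76 76 76 75 72 62 47 38 43 56 66 69 70 71 71 69 70
 70 71]
shelf 0.2 [53 54 54 54 54 54 54 53 53 52 52 50 46 39 37 43 55 65 69 70 70 70 71 72
 72 72]
shelf 0.215 [73 73 73 72 72 73 73 73 73 74 73 70 61 46
[... 1028 characters left out ...]
110 111
 112 112 111 111 110 109 106 101]
shelf 0.12 [96 98 98 95 92 89 85 81 78 76 73 71 63 51 42 44 56 67 72 72 72 72 74 75
 74 74]
shelf 0.14 [65 66 65 65 64 65 65 66 66 66 66 63 56 45 38 42 55 66 72 73 72 72 73 74
 73 73]
shelf 0.16 [76 76 77 77 77 77 77 77 77 77 76 73 64 49 39 42 56 67 70 70 71 72 72 72
 72 72]
shelf 0.18 [76 77 77 77 77 77 77 76 76 76 76 72 62 47 39 44 56 66 69 70 71 71 71 71
 71 71]
shelf 0.2 [53 53 53 53 53 53 54 54 54 54 53 52 47 40 36 43 56 66 69 70 70 71 71 72
 72 73]
shelf 0.215 [73 73 73 73 73 74 74 74 74 74 73 70 61 47 39 45 58 67 70 72 72 72 72 72
 72 73]
[ 65  68  71  74  77  80  83  86  89  92  95  98 101 104 107 110 113 116
 119 122 125 128 131 134 137 140]
```

The edge profiles put the deck edge at 100.2 and the shelf edge at 112.9 on the same scale. That leaves about 12.7 mm, or 114° (19 rows).

```bash
python3 -m handwheel '[[[0.4,-0.4,0],[0,0,1],1],[[0,0.1,0],[0,0,1],1],[[0,0.1,0],[0,0,1],1],[[0,0.1,0],[0,0,1],1],[[0,0.1,0],[0,0,1],1],[[0,0.1,0],[0,0,1],1],[[0,0.1,0],[0,0,1],1],[[0,0.1,0],[0,0,1],1],[[0,0.1,0],[0,0,1],1],[[0,0.1,0],[0,0,1],1],[[0,0.1,0],[0,0,1],1],[[0,0.1,0],[0,0,1],1],[[0,0.1,0],[0,0,1],1],[[0,0.1,0],[0,0,1],1],[[0,0.1,0],[0,0,1],1],[[0,0.1,0],[0,0,1],1],[[0,0.1,0],[0,0,1],1],[[0,0.1,0],[0,0,1],1],[[0,0,0],[0,0,0],1],[[0,0,0],[0,0,0],1]]'; python3 w.py; python3 d.py d2
```

```text
clock: 18.95
position: [0.5882, -0.0431, 0.1451]
ee_rot: [0.002, 0.997, -0.077, 0.001]
contact_force: [-1.8, -5.6, -0.6]
width: 0.0203
gripper_force: 59.9
yaw 351.1562452026369 q6 88.08072308177675 F [-1.83 -5.6  -0.61] M [-1.26  0.44  0.03] clock 18.95
axis [587.21 -42.9  145.07] tilt [ 0. -0. -1.]
tool mm axis->bush [-0.42 -1.35  0.17]
deck 0.03 [ 39  41  42  43  44  43  43  43  44  43  43  44  45  48  52  63  82 101
 112 113 113 114 114 113 110  99]
deck 0.045 [ 41  40  40  41  41  42  43  44  43  42  42  43  44  47  52  63  83 102
 110 112 113 113 113 110 105  97]
deck 0.06 [ 39  40  39  39  40  40  40  40  38  38  39  39  40  45  51  62  82 100
 110 111 112 111 102  84  69  59]
deck 0.075 [ 40  40  40  40  40  41  41  41  41  41  40  40  42  46  52  64  83 101
 109 111 112 112 113 112 107  94]
deck 0.09 [ 75  74  73  70  66  62  57  52  48  43  41  40  42  46  51  62  80  98
 108 111 112 113 113 112 111 111]
shelf 0.12 [98 99 99 96 93 90 89 88 82 77 75 71 63 51 42 44 55 67 72 72 72 73 74 75
 74 73]
shelf 0.14 [66 66 66 65 65 65 65 65 66 67 67 63 56 46 39 44 55 66 71 72 73 73 74 74
 73 74]
shelf 0.16 [77 77 77 77 78 78 77 77 77 77 76 73 64 51 42 45 56 66 70 71 71 72 72 72
 72 72]
shelf 0.18 [77 77 77 77 77 77 77 77 77 77 76 71 62 48 40 45 57 66 70 71 72 72 72 71
 71 72]
shelf 0.2 [53 53 53 53 53 53 53 53 54 54 54 52 46 40 38 44 56 66 71 71 70 70 70 72
 72 72]
shelf 0.215 [73 73 73 73 73 74 75 75 74 74 73 71 62 46 39 45 58 67 70 71 71 72 72 73
 73 73]
[ 65  68  71  74  77  80  83  86  89  92  95  98 101 104 107 110 113 116
 119 122 125 128 131 134 137 140]
```

The deck edge is at 112.4 against the shelf at 112.7, so it is level. I relieve the side load, open, and lift straight off.

```bash
python3 -m handwheel '[[[-0.2,-1,0],[0,0,0],1],[[0,0,0],[0,0,0],1],[[0,0,0],[0,0,0],0],[[0,0,0],[0,0,0],0],[[0,0,0],[0,0,0],0],[[0,0,0],[0,0,0],0],[[0,0,0],[0,0,0],0],[[0,0,-5],[0,0,0],0],[[0,0,-10],[0,0,0],0],[[0,0,-20],[0,0,0],0],[[0,0,-30],[0,0,0],0],[[0,0,-40],[0,0,0],0],[[-40,0,-20],[0,0,0],0],[[-50,0,0],[0,0,0],0],[[-50,0,0],[0,0,0],0],[[0,0,0],[0,0,0],0],[[0,0,0],[0,0,0],0]]'; python3 d.py d3 | grep -e 0.06 -e 0.03 -e 0.16
python3 - <<'E'
from h import *
i=cv2.imread("pics/d3.png"); j=vision.get_image("top"); cv2.imwrite("pics/fin.png",np.hstack([cv2.resize(i[60:310,120:430],(440,355)),cv2.resize(j[130:300,80:450],(360,355))]))
E
```

```text
clock: 21.12
position: [0.4501, -0.0186, 0.2709]
ee_rot: [0.0, 0.997, -0.078, 0.002]
contact_force: [0.3, 0.4, -1.3]
width: 0.0428
gripper_force: 0.0
deck 0.03 [ 38  38  39  41  43  43  42  41  40  41  42  43  43  46  50  60  78  96
deck 0.06 [ 37  37  37  39  39  39  38  38  38  38  38  38  38  41  48  60  79  96
shelf 0.16 [72 72 73 72 73 73 73 73 74 74 73 71 62 48 38 41 53 63 67 67 68 68 68 68
```

View pics/fin.png

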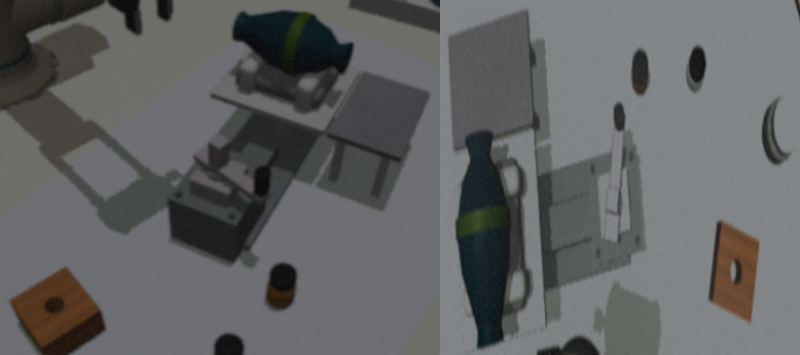

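The crank stands in the bush at left (225,165), the deck and shelf edges are in line, the block is empty, and the jars and tub look undisturbed.

```bash
python3 -c "
from rig import manip; print(manip.sign_off())"
```

```text
the job is handed in; nothing more can be done
None
```

The crank is fully home in the bush and left standing there, the deck is level with the shelf to about 0.5 mm by the camera, and the job was handed in at about 21 s on the robot's clock.

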